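Set the suction collar of a bench dust extractor, then start it

TASK

Before sanding, set the dust extractor: turn the black collar clockwise round its barrel until it clicks into place with its white pointer at the orange mark. Only then press the green start button on the sloping console fully down, without ramming it, and let it spring back. Leave the collar at the mark and do not disturb the boards, sanding block, sander or tin.

Things in the scene. Friction and masses are not known exactly. Their poses are not given: they have to be found in the camera images.
- extractor: Green bench dust extractor, fixed; x away from the robot, y left, z up. Origin: on the bench under the housing. Level deck 120 mm above the bench, x -50 to +130, y -160 to +160 mm; in front (x -150 to -50) the console slopes down to the robot at 20 degrees; white filter cylinder behind (to x +238, 115 high). Fixed barrel, 40 mm across, 47 mm above the deck, at x +20, y +70, on a white dial.
- collar (a joint): Turning angle of the collar in rad, growing clockwise seen from above. Detents (clicks) at 0, 1.05, 2.09, 3.14 (orange mark) and 4.19, end stops just beyond the outer ones. Turning takes up to about 0.3 N m; let go between two clicks it springs to the nearer, to about 0.05 rad. It starts in or near the first or second click; a long turn needs letting go, turning the wrist back and a new grip.
- collar_grip (a point): Point on the vertical axis of the collar ring at gripping height, 28 mm above the deck. The ring is black with grey ribs, 62 mm outside diameter, from 10 to 38 mm above the deck, around the fixed barrel, which stands up 9 mm above it. Axes turn with the collar, z up.
- pointer (a point): White pointer line on the top face of the collar, 29 mm from its axis; another white line runs down the side below it.
- mark (a point): Broad orange mark on the white dial, 45 mm from the collar's axis, on the deck; the four thin black marks are the other detents. The pointer is right when it lies on the line from the axis to this mark.
- start (a joint): Travel of the green start button in m: 0 up, 0.008 fully down. The spring takes about 2 N to start and 6 N fully down, where it meets a solid stop. It springs back by itself. More than 40 N on it is ramming.
- start_top (a point): Centre of the green button's top face (44 mm across). z points out along the button's axis, 20 degrees from vertical, leaning to the robot; it is pressed along -z. A fixed black guard ring (inside 60, outside 72 mm across) stands around it, level with the unpressed top, so the pressing tip must enter 8 mm into it, best square to the console.
- board: Two pale sanded boards fixed together as a stack, 340 x 150 x 36 mm, lying on the bench to the left. Origin: centre of the underside. Leave alone (moved by more than 30 mm is disturbed).
- block: Cork sanding block 110 x 60 x 30 mm on the boards. Origin: centre of the underside. Leave alone (30 mm).
- sander: Red round hand sander with black pad, 125 mm diameter, 122 mm high, on the bench to the right. Origin: centre of the underside. Leave alone (30 mm).
- tin: Small blue-labelled tin, 56 mm diameter, 55 mm high, standing on the extractor's deck near its right rear corner. Origin: centre of the underside. Leave alone (30 mm).

How it is judged:
By the outcome, as a careful person would: the job done as asked, in the order asked, and still so for the second after the job is handed in, with the robot touching nothing.
It also fails if it takes over 64 s, if anything falls off the work surface, if the arm or the gripper's body presses on something with over 40 N, if the wrist force passes 120 N, or if a joint passes its speed limit or range.

ROBOT

A 6-joint arm with a two-finger parallel gripper is mounted at the origin on the work surface. World frame = base frame: x ahead of the robot, y to its left, z up, the work surface at z = 0. Lengths are in m, angles in rad, forces in N, time in s.
With the tool pointing down it reaches from about 0.35 to 0.775 m from the base axis. Payload 5.5 kg.
Tool frame: the origin (TCP) lies at the very end of the fingers, on their centre line; the grasp point (between the pads) lies 19 mm behind it; y points along the fingers, z is the direction in which the jaws open and shut, and the axes are right-handed (so a half turn about y gives the same grasp; the last joint's range is limited). The gripper opens to 85 mm and grips with 20 to 120 N. Pads are 22 mm wide; open, the fingers measure 114 mm over their backs; the gripper's body (76 mm by 85 mm) begins 54 mm behind the grasp point. The pads swing forward as they close: fully open they stand 13 mm farther back than shut.
Start: joints at [-1.448, 0.313, 0.046, 1.304, 0, 1.431], TCP at [0.149, -0.555, 0.231] pointing down, gripper open.
Joint ranges: [-2.76, 2.76], [-0.86, 1.69], [-1.03, 1.26], [-2.2, 2.34], [-1.47, 1.5], [-3.14, 3.14]. Speed limits (rad/s): [2.57, 2.57, 3.14, 3.14, 3.14, 3.14].

INTERFACE

Orientations are given as a unit quaternion [w, x, y, z].
In Python, from workcell import env gives the robot as it stands.
- The arm moves only by the shell command python3 -m inch 'ROWS' [OPENING] [FORCE]. ROWS is JSON, a list that holds one entry, the list of rows, each a list of 4 numbers: the shift along the tool's x, y, z in mm, then the turn about the tool's y in degrees. In form: [[[tx, ty, tz, spin], ...]]. A call has 1 to 10 rows; each row is the pose to reach, as a shift and turn from the pose commanded when the call began, along the tool's axes at that moment; what a row does not reach only later rows make up. A row lasts 1/10 s, in which the tool goes at most 50 mm and 8.59 degrees, less where a joint would pass 70% of its speed; a pose out of reach is approached as far as the arm can. A call with a gripper value outside its range is refused whole. OPENING is the finger opening in mm, from 0 to 85.4, set as the call begins (- or left out, the last holds). The fingers move at their own pace and stop on an object; FORCE is the grip in N (left out, the last holds). Time passes only in rows, so rows that repeat a pose let the fingers close. It gives the time, the measured TCP pose, the force and the opening at its end, in the units of the state.
- env.get_state(): the state, without advancing time (a new reading comes with each control period).
- env.read_camera(name): name is "scene" or "top" or "wrist"; returns the picture (420x560x3 uint8, blue, green, red); there is no depth.
- env.camera_model(name): a dict with "fx", "fy", "cx", "cy" (pixels), "R" (3x3) and "t" (3): a world point X has camera coordinates R X + t; the wrist camera has in their place "mount" (4x4, takes a point from camera to tool coordinates, whose origin is the TCP and whose axes are the tool frame's). Camera axes: x right, y down, z forward; pixel columns grow to the right and rows downward; lengths in m; the calibration is good to about 2 mm. The wrist camera is an equidistant fisheye: a pixel r from the principal point sees the ray r / f radians off the axis. A picture is of the moment at which its call begins: read the wrist's pose just before it. camera_model takes no time and is no camera call.
- env.hand_in(): hands the job in, once; it reports no verdict.
The state is a dict: "clock": time; "joint_pos": joint angles; "qvel": joint speeds; "tau": joint torques, N m; "tcp_pos": TCP position; "orientation": TCP orientation; "wrist_force": force on the tool from outside, world axes, zero at the start; "ft_torque": the same for the moment, N m; "finger_gap": finger opening in m.
Only numpy, scipy, OpenCV 4.12 (cv2) and the standard library are available. Lean on these libraries where they do the work, as an engineer would, in place of code of your own. Each camera call takes 0.05 s, during which the arm holds its last target.

## Working session

There is one attempt and no reset: what is moved stays moved. The work goes in short steps, Python scripts to look and compute and a shell command to move; the robot and the scene stay as the last step left them, time stands still between calls to the robot, and variables do not carry over. Pictures are saved under pics/ and viewed, and the job is handed in when it is done.

```bash
ls; mkdir -p pics
python3 - <<'E'
from workcell import env
import cv2
s=env.get_state()
print(s)
for n in("scene","top"):
    cv2.imwrite(f"pics/{n}0.png",env.read_camera(n)); print(n,env.camera_model(n))
print(env.camera_model("wrist"))
E
```

```text
pics
{'clock': 0.0, 'joint_pos': array([-1.44757756e+00,  3.14016285e-01,  4.49736319e-02,  1.30358384e+00,
        7.21264855e-06,  1.43118141e+00]), 'qvel': array([ 4.66824121e-04,  1.00477738e-03, -7.96659784e-05, -2.05598120e-03,
       -1.21601187e-03,  1.64554982e-04]), 'tau': array([-2.21873506e-05, -4.80629539e+01,  2.98531759e+01,  1.94723869e-02,
       -5.67412928e-05,  2.31205092e-06]), 'tcp_pos': array([ 0.14931701, -0.55474985,  0.23039764]), 'orientation': array([ 0.09266631, -0.0926506 ,  0.70165629, -0.70036225]), 'wrist_force': array([ 0.48420985, -0.6846561 , -0.0247512 ]), 'ft_torque': array([ 0.05698427, -0.01297425,  0.00212399]), 'finger_gap': 0.0853363032676607}
scene {'fx': 503.22403247651084, 'fy': 503.22403247651084, 'cx': 285.4024912911771, 'cy': 198.28866229211508, 'R': array([[ 0.8816186 ,  0.47179977,  0.01239466],
       [ 0.40351303, -0.73987446, -0.53829641],
       [-0.24479763,  0.47957353, -0.84266443]]), 't': array([-0.55887388, -0.16815069,  1.65467307])}
top {'fx': 516.3936216773013, 'fy': 516.3936216773013, 'cx': 274.57849073185133, 'cy': 216.8822159803877, 'R': array([[-3.98073160e-04, -9.99993002e-01,  3.71984301e-03],
       [-9.97811918e-01,  1.51261303e-04, -6.61162042e-02],
       [ 6.61151788e-02, -3.73802277e-03, -9.97804996e-01]]), 't': array([0.01160916, 0.62749091, 1.58688204])}
{'fx': 325.19226210127806, 'fy': 325.19226210127806, 'cx': 281.28864860385323, 'cy': 212.30144968880472, 'mount': array([[-8.54216333e-04,  9.51347490e-01,  3.08118846e-01,
        -8.00171262e-02],
       [ 3.25424594e-04, -3.08118678e-01,  9.51347872e-01,
        -1.42270896e-01],
       [ 9.99999582e-01,  9.12926341e-04, -4.63918633e-05,
        -1.16302507e-03],
       [ 0.00000000e+00,  0.00000000e+00,  0.00000000e+00,
         1.00000000e+00]])}
```

View pics/scene0.png

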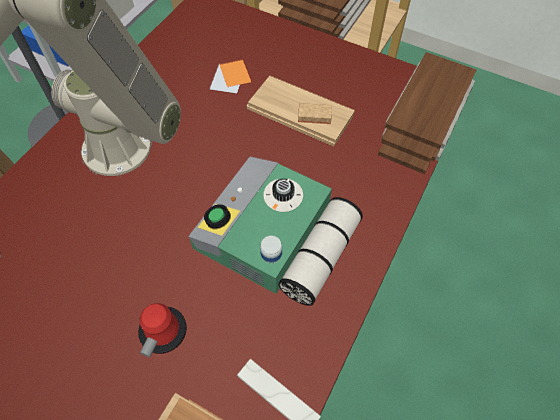

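View pics/top0.png

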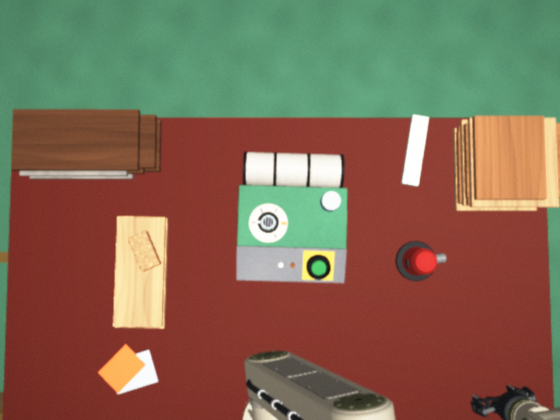

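The top view shows the dial at about (268,222), the button at (319,267) and the tin at (331,201). In the scene view the dial is at (283,193) and the button at (217,216). Next I'll zoom in and measure.

```bash
cat > h.py <<'E'
import numpy as np,cv2
from workcell import env
from scipy.spatial.transform import Rotation as Ro
def ray(n,u,v,st=None):
    m=env.camera_model(n)
    if n!="wrist":
        d=np.array([(u-m['cx'])/m['fx'],(v-m['cy'])/m['fy'],1]);R=m['R'];return -R.T@m['t'],R.T@d
    x,y=u-m['cx'],v-m['cy'];r=np.hypot(x,y);th=r/m['fx']
    d=np.array([np.sin(th)*x/r,np.sin(th)*y/r,np.cos(th)])
    q=st['orientation'];Rt=Ro.from_quat(q[[1,2,3,0]]).as_matrix();M=m['mount']
    return Rt@M[:3,3]+st['tcp_pos'],Rt@M[:3,:3]@d
def plane(n,u,v,z,st=None):
    o,d=ray(n,u,v,st);return o+d*(z-o[2])/d[2]
def proj(n,X,st=None):
    m=env.camera_model(n)
    if n!="wrist":
        c=m['R']@X+m['t'];return c[:2]/c[2]*m['fx']+[m['cx'],m['cy']]
    q=st['orientation'];Rt=Ro.from_quat(q[[1,2,3,0]]).as_matrix();M=m['mount']
    c=M[:3,:3].T@(Rt.T@(X-st['tcp_pos'])-M[:3,3]);r=np.hypot(c[0],c[1]);th=np.arctan2(r,c[2])
    return np.array([m['cx'],m['cy']])+m['fx']*th*c[:2]/r
def tri(rs):
    A=0;b=0
    for o,d in rs:
        d=d/np.linalg.norm(d);P=np.eye(3)-np.outer(d,d);A=A+P;b=b+P@o
    return np.linalg.solve(A,b)
E
python3 - <<'E'
import cv2,numpy as np
from h import *
t=cv2.imread('pics/top0.png');s=cv2.imread('pics/scene0.png')
a=cv2.resize(t[195:250,235:305],None,fx=8,fy=8,interpolation=cv2.INTER_CUBIC)[:, :400*1]
A=cv2.resize(t[197:247,243:293],(400,400),interpolation=cv2.INTER_CUBIC)
B=cv2.resize(s[168:218,258:308],(400,400),interpolation=cv2.INTER_CUBIC)
cv2.imwrite('pics/zoom0.png',np.hstack([A,B]))
# button green bright
P={}
for n,im in(('top',t),('scene',s)):
    h=cv2.cvtColor(im,cv2.COLOR_BGR2HSV)
    def cc(lo,hi,box):
        m=cv2.inRange(h,lo,hi);k=np.zeros_like(m);k[box[1]:box[3],box[0]:box[2]]=m[box[1]:box[3],box[0]:box[2]]
        y,x=np.nonzero(k);return x.mean(),y.mean(),len(x),np.ptp(x),np.ptp(y)
    bx=(300,250,336,284) if n=='top' else (203,203,232,230)
    g=cc((55,150,80),(85,255,255),bx);print(n,'green',g)
    # green housing deck corners
    bx=(225,140,360,300) if n=='top' else (185,150,340,300)
    P[n]=g
p=tri([ray(n,*P[n][:2]) for n in P]);print('button',p,[proj(n,p) for n in P])
E
```

```text
top green (np.float64(317.94354838709677), np.float64(267.83870967741933), 124, np.int64(14), np.int64(14))
scene green (np.float64(216.75), np.float64(214.5), 4, np.int64(13), np.int64(9))
button [ 0.47481426 -0.11280365  0.11529841] [array([317.38726227, 267.04839509]), array([215.7293845 , 214.55470547])]
```

View pics/zoom0.png

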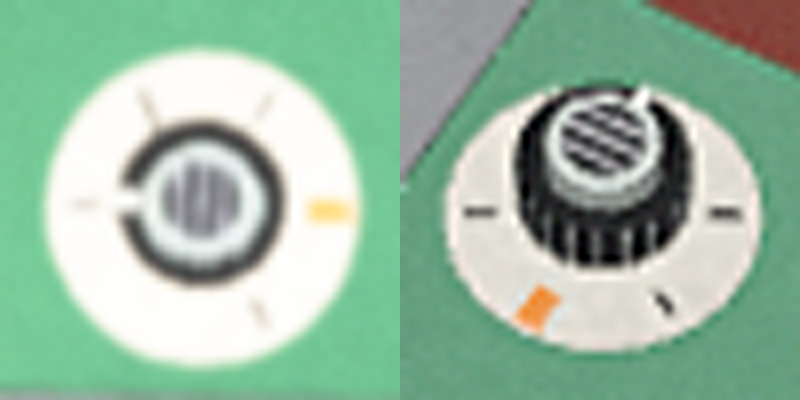

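The pointer sits at image 9 o'clock (+y), which is the first click. The orange mark is at 3 o'clock, so the collar needs π clockwise. Next I'll measure the dial, mark, button and deck precisely.

Run:
```python
from h import *
t=cv2.imread('pics/top0.png');s=cv2.imread('pics/scene0.png')
def big(m):
    c=max(cv2.findContours(m,cv2.RETR_EXTERNAL,cv2.CHAIN_APPROX_NONE)[0],key=cv2.contourArea);return c
def sub(im,b):
    k=np.zeros(im.shape[:2],np.uint8);k[b[1]:b[3],b[0]:b[2]]=255;return k
for n,im,bd,bb,bh in(('top',t,(243,198,293,247),(298,248,340,285),(225,186,360,300)),('scene',s,(258,170,308,218),(200,200,236,232),None)):
    h=cv2.cvtColor(im,cv2.COLOR_BGR2HSV)
    w=cv2.inRange(h,(0,0,170),(180,60,255))&sub(im,bd)
    e=cv2.fitEllipse(cv2.convexHull(big(w)));print(n,'dial',e,plane(n,*e[0],.121))
    o=cv2.inRange(h,(8,70,150),(30,255,255))&sub(im,bd);y,x=np.nonzero(o);print(' orange',x.mean(),y.mean(),len(x),plane(n,x.mean(),y.mean(),.121))
    k=cv2.inRange(h,(0,0,0),(180,255,75))&sub(im,bb)
    e=cv2.fitEllipse(cv2.convexHull(big(k)));print(' guard',e,plane(n,*e[0],.105),plane(n,*e[0],.115))
    g=cv2.inRange(h,(50,110,60),(90,255,255))&sub(im,bb);g=cv2.morphologyEx(g,cv2.MORPH_OPEN,np.ones((2,2)))
    e=cv2.fitEllipse(cv2.convexHull(big(g)));print(' green',e)
    if n=='top':
        g=cv2.inRange(h,(60,70,40),(90,255,255))&sub(im,bh)
        r=cv2.minAreaRect(big(g));print('deck rect',r,[plane(n,*p,.12) for p in cv2.boxPoints(r)])
```

```text
top dial ((267.82330322265625, 222.6375274658203), (39.56494903564453, 39.9976806640625), 4.308654308319092) [0.604033   0.03151927 0.121     ]
 orange 283.6923076923077 223.0 13 [ 0.60296536 -0.01476142  0.121     ]
 guard ((318.0399475097656, 266.6535949707031), (22.170515060424805, 22.886384963989258), 150.78330993652344) [ 0.47564941 -0.1156132   0.105     ] [ 0.47594915 -0.11473772  0.115     ]
 green ((319.2820739746094, 268.4524230957031), (16.376850128173828, 16.436233520507812), 22.358692169189453)
deck rect ((291.96087646484375, 216.10031127929688), (108.43272399902344, 61.104774475097656), 1.6602822542190552) [array([0.53875204, 0.12150968, 0.12      ]), array([0.71759048, 0.11711174, 0.12      ]), array([ 0.70834353, -0.20077694,  0.12      ]), array([ 0.52950982, -0.19389056,  0.12      ])]
scene dial ((282.8076477050781, 194.51287841796875), (33.890743255615234, 39.830955505371094), 90.33830261230469) [0.60761632 0.03046517 0.121     ]
 orange 274.63157894736844 206.31578947368422 19 [ 0.60621912 -0.01480613  0.121     ]
 guard ((216.66299438476562, 216.11251831054688), (22.50005340576172, 26.120935440063477), 59.14877700805664) [ 0.47555681 -0.11115469  0.105     ] [ 0.47962125 -0.11565909  0.115     ]
 green ((216.93048095703125, 215.68312072753906), (13.482303619384766, 16.916427612304688), 59.17023468017578)
```

```bash
cat > rel.py <<'E'
from h import *
import sys
def rel(target,st):
    q=st['orientation'];Rt=Ro.from_quat(q[[1,2,3,0]]).as_matrix()
    return Rt.T@(np.array(target)-st['tcp_pos'])*1000,Rt
if __name__=='__main__':
    st=env.get_state();d,R=rel([float(a) for a in sys.argv[1:4]],st)
    print('shift mm',d.round(1));print('axes x,y,z in world\n',R.T.round(3));print('tcp',st['tcp_pos'].round(4),'q',st['joint_pos'].round(3),'F',st['wrist_force'].round(1),'T',st['ft_torque'].round(2),'gap',round(st['finger_gap'],4),'t',st['clock'])
E
python3 rel.py .606 .031 .25
```

```text
shift mm [-593.2  -18.6 -447.1]
axes x,y,z in world
 [[-0.966 -0.26  -0.   ]
 [-0.     0.002 -1.   ]
 [ 0.26  -0.966 -0.002]]
tcp [ 0.1493 -0.5548  0.2305] q [-1.448  0.314  0.045  1.304  0.     1.431] F [ 1.  -0.3 -1.1] T [-0.01 -0.02 -0.04] gap 0.0854 t 0.1
```

```bash
python3 -m inch '[[[-40,-5,-30,-8],[-80,-10,-60,-16],[-130,-15,-95,-24],[-180,-18,-135,-32],[-230,-18,-172,-40],[-280,-18,-210,-48],[-330,-18,-248,-56],[-380,-18,-286,-64],[-430,-18,-324,-72],[-480,-18,-362,-80]]]' 85; python3 rel.py .606 .031 .25
```

```text
clock: 1.1
tcp_pos: [0.4572, -0.1598, 0.2491]
orientation: [-0.523, 0.523, -0.476, 0.476]
wrist_force: [-0.3, -0.3, 0.7]
finger_gap: 0.0847
shift mm [-176.    -0.9  166. ]
axes x,y,z in world
 [[ 0.094 -0.996  0.   ]
 [-0.    -0.    -1.   ]
 [ 0.996  0.094 -0.   ]]
tcp [ 0.4572 -0.1598  0.2491] q [-0.502  0.132 -0.142  1.297 -0.     0.975] F [-0.3 -0.3  0.7] T [-0.04 -0.04  0.01] gap 0.0847 t 1.1
```

```bash
python3 -m inch '[[[-40,0,38,-8],[-80,-1,76,-16],[-120,-1,114,-24],[-160,-1,150,-32],[-176,-1,166,-40],[-176,-1,166,-48],[-176,-1,166,-56],[-176,-1,166,-64],[-176,-1,166,-72],[-176,-1,166,-80]]]' 85;python3 -m inch '[[[0,0,0,-8],[0,0,0,-16],[0,0,0,-24],[0,0,0,-32],[0,0,0,-40],[0,0,0,-40]]]'; python3 rel.py .606 .031 .25
python3 - <<'E'
from h import *
import pickle
st=env.get_state();im=env.read_camera('wrist');cv2.imwrite('pics/w1.png',im);pickle.dump(st,open('w1.pkl','wb'))
print(proj('wrist',np.array([.606,.031,.121]),st),proj('wrist',np.array([.477,-.114,.112]),st))
E
```

```text
clock: 2.1
tcp_pos: [0.606, 0.0284, 0.2495]
orientation: [-0.707, 0.707, -0.029, 0.028]
wrist_force: [0.0, 0.2, 0.1]
finger_gap: 0.0851
clock: 2.7
tcp_pos: [0.606, 0.0283, 0.2497]
orientation: [0.674, -0.674, -0.213, 0.213]
wrist_force: [0.4, -0.8, 0.2]
finger_gap: 0.085
shift mm [ 1.5 -0.3  2.2]
axes x,y,z in world
 [[ 0.818  0.575 -0.001]
 [-0.001  0.    -1.   ]
 [-0.575  0.818  0.001]]
tcp [0.606  0.0283 0.2497] q [-0.086  0.374  0.177  1.375 -0.    -0.698] F [ 0.4 -0.8  0.2] T [ 0.07 -0.    0.04] gap 0.085 t 2.7
[282.71574115 202.97171503] [231.116235    -9.37642809]
```

View pics/w1.png

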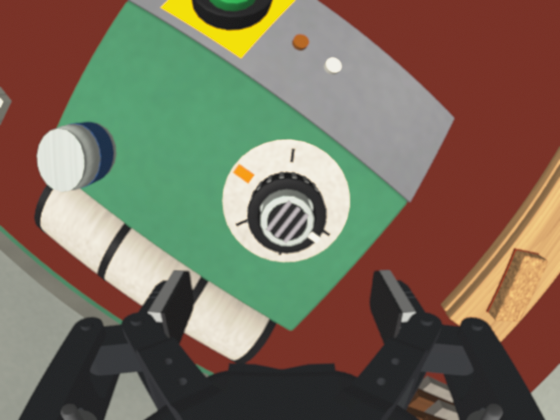

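The wrist view shows the dial centred at about (286,200), the orange mark at (244,173), the pointer at (317,237) and the button at the top edge. I'll refine the axis position from this view.

Run:
```python
from h import *
import pickle
st=pickle.load(open('w1.pkl','rb'));im=cv2.imread('pics/w1.png');h=cv2.cvtColor(im,cv2.COLOR_BGR2HSV)
k=np.zeros(im.shape[:2],np.uint8);k[130:270,212:360]=255
w=cv2.inRange(h,(0,0,150),(40,70,255))&k
c=cv2.convexHull(max(cv2.findContours(w,0,1)[0],key=cv2.contourArea))
P=np.array([plane('wrist',*p[0].astype(float),.121,st)[:2] for p in c])*1000
print('dial on plane (circle fit via cv2)',cv2.fitEllipse(P.astype(np.float32)))
o=cv2.inRange(h,(8,120,150),(25,255,255))&k;y,x=np.nonzero(o);print('orange',plane('wrist',x.mean(),y.mean(),.121,st))
y=np.array([[p.mean()] for p in [P]])
```

```text
dial on plane (circle fit via cv2) ((604.8961791992188, 33.58338928222656), (111.30599212646484, 111.35868835449219), 95.59746551513672)
orange [ 0.60375144 -0.0116469   0.121     ]
```

```bash
python3 -m inch '[[[2,15,4,0],[2,40,4,0],[2,65,4,0],[2,85,4,0],[2,100,4,0],[2,110,4,0],[2,118,4,0],[2,125,4,0],[2,125,4,0]]]' 85; python3 rel.py .605 .0325 .125
```

```text
clock: 3.65
tcp_pos: [0.6053, 0.0327, 0.1246]
orientation: [0.674, -0.674, -0.212, 0.213]
wrist_force: [0.1, 0.5, 0.9]
finger_gap: 0.0851
shift mm [-0.3 -0.4  0. ]
axes x,y,z in world
 [[ 0.819  0.574 -0.001]
 [-0.001 -0.    -1.   ]
 [-0.574  0.819  0.001]]
tcp [0.6053 0.0327 0.1246] q [-0.078  0.423 -0.06   1.089 -0.    -0.69 ] F [0.1 0.5 0.9] T [ 0.01 -0.06 -0.05] gap 0.0851 t 3.65
```

```bash
python3 -m inch '[[[0,0,0,0],[0,0,0,0],[0,0,0,0],[0,0,0,0],[0,0,0,0],[0,0,0,0],[0,0,0,0],[0,0,0,0]]]' 50 60; python3 rel.py .605 .0325 .125
python3 - <<'E'
from h import *
im=env.read_camera('wrist');cv2.imwrite('pics/w2.png',im)
E
```

```text
clock: 4.45
tcp_pos: [0.6058, 0.0331, 0.1267]
orientation: [0.674, -0.674, -0.214, 0.212]
wrist_force: [-1.9, 1.2, 5.6]
finger_gap: 0.0616
shift mm [-1.   1.7 -0.1]
axes x,y,z in world
 [[ 0.818  0.575  0.002]
 [ 0.001  0.001 -1.   ]
 [-0.575  0.818 -0.   ]]
tcp [0.6058 0.0331 0.1267] q [-7.800e-02  4.210e-01 -5.800e-02  1.091e+00  1.000e-03 -6.900e-01] F [-1.9  1.2  5.6] T [0.47 0.66 0.04] gap 0.0616 t 4.45
```

View pics/w2.png

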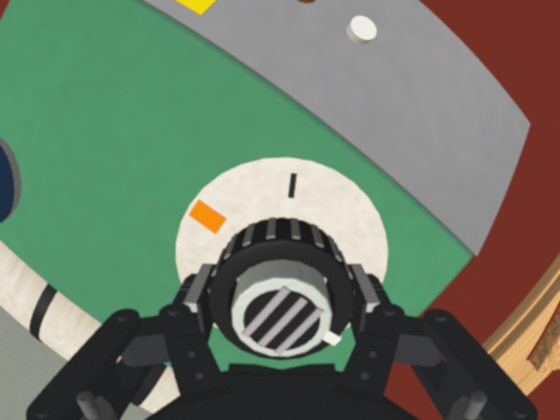

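The fingers hold the ring with a 61.6 mm opening and the forces are low. Now I'll turn it clockwise, which is positive spin.

```bash
python3 -m inch '[[[0,0,0,6],[0,0,0,12],[0,0,0,18],[0,0,0,24],[0,0,0,30],[0,0,0,36],[0,0,0,42],[0,0,0,48],[0,0,0,54],[0,0,0,60]]]'; python3 rel.py .605 .0325 .125
python3 - <<'E'
from h import *
im=env.read_camera('wrist');cv2.imwrite('pics/w3.png',im)
E
```

```text
clock: 5.5
tcp_pos: [0.606, 0.0316, 0.1268]
orientation: [-0.689, 0.691, -0.154, 0.155]
wrist_force: [-1.8, -4.0, 4.5]
finger_gap: 0.061
shift mm [-1.3  1.8  0.4]
axes x,y,z in world
 [[ 0.905 -0.426  0.002]
 [ 0.002 -0.002 -1.   ]
 [ 0.426  0.905 -0.001]]
tcp [0.606  0.0316 0.1268] q [-0.079  0.421 -0.058  1.091 -0.002  0.361] F [-1.8 -4.   4.5] T [-0.51  0.42  0.18] gap 0.061 t 5.5
```

View pics/w3.png

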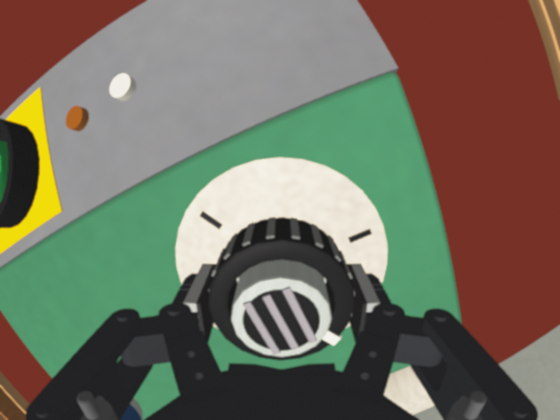

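The pointer is still at (331,338) in the wrist view, so the collar turns with the hand and there's no slip. I'll carry on with the remaining 120°.

```bash
python3 -m inch '[[[0,0,0,6],[0,0,0,12],[0,0,0,18],[0,0,0,24],[0,0,0,30],[0,0,0,36],[0,0,0,42],[0,0,0,48],[0,0,0,54],[0,0,0,60]]]'; python3 -m inch '[[[0,0,0,6],[0,0,0,12],[0,0,0,18],[0,0,0,24],[0,0,0,30],[0,0,0,36],[0,0,0,42],[0,0,0,48],[0,0,0,54],[0,0,0,60]]]'; python3 rel.py .605 .0325 .125
python3 - <<'E'
from h import *
im=env.read_camera('wrist');cv2.imwrite('pics/w4.png',im)
E
```

```text
clock: 6.55
tcp_pos: [0.6048, 0.0306, 0.1267]
orientation: [-0.519, 0.522, -0.478, 0.479]
wrist_force: [-7.1, -7.1, 8.4]
finger_gap: 0.0614
clock: 7.55
tcp_pos: [0.6033, 0.0313, 0.1267]
orientation: [-0.21, 0.213, -0.674, 0.675]
wrist_force: [-10.3, -4.7, 10.6]
finger_gap: 0.0611
shift mm [-2.1  1.7 -0. ]
axes x,y,z in world
 [[-0.82  -0.572  0.005]
 [-0.003 -0.003 -1.   ]
 [ 0.572 -0.82   0.001]]
tcp [0.6033 0.0313 0.1267] q [-0.079  0.42  -0.059  1.095 -0.003  2.454] F [-10.3  -4.7  10.6] T [-1.08  1.9   0.13] gap 0.0611 t 7.55
```

View pics/w4.png

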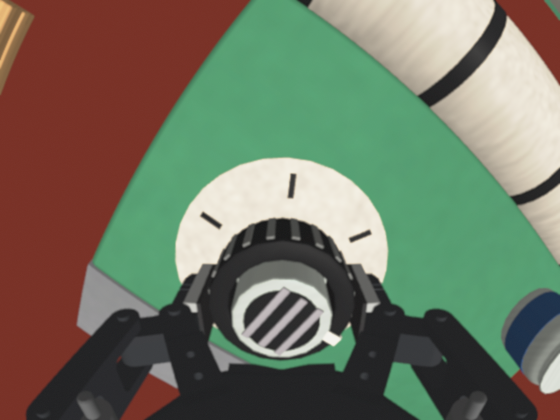

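The hand has turned 180° with no slip. I'll release, rise and check the pointer.

```bash
python3 -m inch '[[[0,0,0,0],[0,0,0,0],[0,0,0,0],[0,0,0,0],[0,0,0,0],[0,0,0,0]]]' 85 ; python3 -m inch '[[[0,-10,0,0],[0,-30,0,0],[0,-55,0,0],[0,-85,0,0],[0,-115,0,0],[0,-125,0,0],[0,-125,0,0]]]'; python3 rel.py .605 .0325 .25
python3 - <<'E'
from h import *
import pickle
st=env.get_state();im=env.read_camera('wrist');cv2.imwrite('pics/w5.png',im);pickle.dump(st,open('w5.pkl','wb'))
E
```

```text
clock: 8.2
tcp_pos: [0.6057, 0.0328, 0.1251]
orientation: [-0.213, 0.213, -0.674, 0.674]
wrist_force: [-0.4, 0.1, -1.1]
finger_gap: 0.0847
clock: 8.9
tcp_pos: [0.6068, 0.0326, 0.2525]
orientation: [-0.214, 0.212, -0.674, 0.675]
wrist_force: [0.7, -0.0, -0.0]
finger_gap: 0.0851
shift mm [ 1.5  2.5 -0.9]
axes x,y,z in world
 [[-0.819 -0.574 -0.003]
 [ 0.004 -0.    -1.   ]
 [ 0.574 -0.819  0.003]]
tcp [0.6068 0.0326 0.2525] q [-0.078  0.371  0.18   1.375 -0.     2.451] F [ 0.7 -0.  -0. ] T [ 0.    0.04 -0.01] gap 0.0851 t 8.9
```

View pics/w5.png

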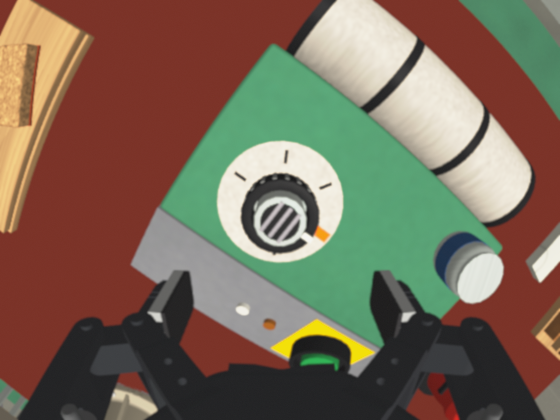

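The pointer at (308,238) sits against the orange mark at (322,234). I'll check the angle numerically, then move towards the button.

Run:
```python
from h import *
import pickle
st=pickle.load(open('w5.pkl','rb'));im=cv2.imread('pics/w5.png');h=cv2.cvtColor(im,cv2.COLOR_BGR2HSV)
k=np.zeros(im.shape[:2],np.uint8);k[130:270,208:350]=255
w=cv2.inRange(h,(0,0,150),(40,70,255))&k
c=cv2.convexHull(max(cv2.findContours(w,0,1)[0],key=cv2.contourArea))
P=np.array([plane('wrist',*p[0].astype(float),.121,st)[:2] for p in c])*1000
ax=np.array(cv2.fitEllipse(P.astype(np.float32))[0]);print('axis',ax)
o=cv2.inRange(h,(8,120,150),(25,255,255))&k;y,x=np.nonzero(o);m=plane('wrist',x.mean(),y.mean(),.121,st)[:2]*1000-ax
print('mark',x.mean(),y.mean(),np.hypot(*m),np.degrees(np.arctan2(m[1],m[0])))
k2=np.zeros_like(k);k2[228:246,299:316]=255
p=cv2.inRange(h,(0,0,170),(180,70,255))&k2;y,x=np.nonzero(p)
q=plane('wrist',x.mean(),y.mean(),.158,st)[:2]*1000-ax
print('ptr',x.mean(),y.mean(),len(x),np.hypot(*q),np.degrees(np.arctan2(q[1],q[0])))
t=env.read_camera('scene');cv2.imwrite('pics/s5.png',cv2.resize(t[168:248,190:310],(750,500),interpolation=cv2.INTER_CUBIC))
```

```text
axis [605.33276367  33.72406006]
mark 321.08088235294116 233.75 46.76684929151596 -91.42532365568687
ptr 306.864406779661 237.4632768361582 177 26.918007806522024 -92.17329941695621
```

View pics/s5.png

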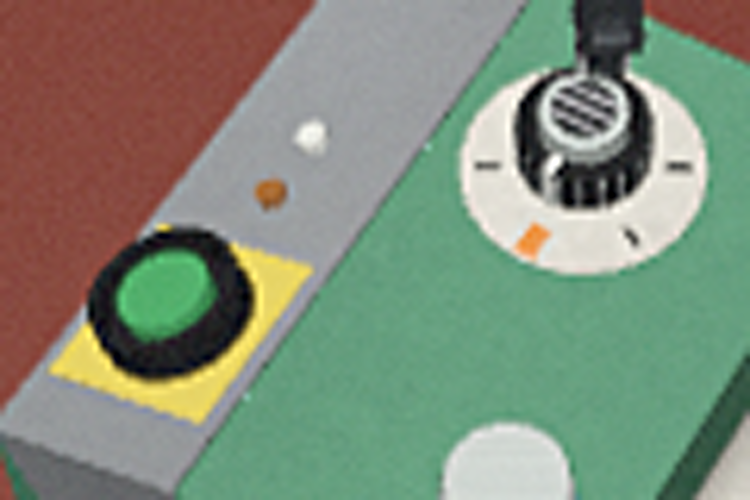

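The pointer is at -92.2° and the mark at -91.4°, so they agree to 0.7°. Next I'll go above the button with the jaws across and the 22 mm pad width along the slope.

```bash
python3 -m inch '[[[35,0,8,6],[70,0,15,12],[105,0,23,18],[140,0,30,24],[170,0,37,30],[197,0,42,36],[197,0,42,36],[197,0,42,36]]]' 85; python3 rel.py .477 -.114 .25
python3 - <<'E'
from h import *
import pickle
st=env.get_state();im=env.read_camera('wrist');cv2.imwrite('pics/w6.png',im);pickle.dump(st,open('w6.pkl','wb'))
E
```

```text
clock: 9.8
tcp_pos: [0.4677, -0.1149, 0.249]
orientation: [-0.007, 0.005, 0.707, -0.707]
wrist_force: [-0.1, -0.6, -0.4]
finger_gap: 0.0849
shift mm [-9.2 -1.  -1.1]
axes x,y,z in world
 [[-1.     0.017  0.002]
 [-0.002  0.001 -1.   ]
 [-0.017 -1.    -0.001]]
tcp [ 0.4677 -0.1149  0.249 ] q [-0.408  0.129 -0.146  1.298  0.     2.75 ] F [-0.1 -0.6 -0.4] T [ 0.   -0.   -0.04] gap 0.0849 t 9.8
```

View pics/w6.png

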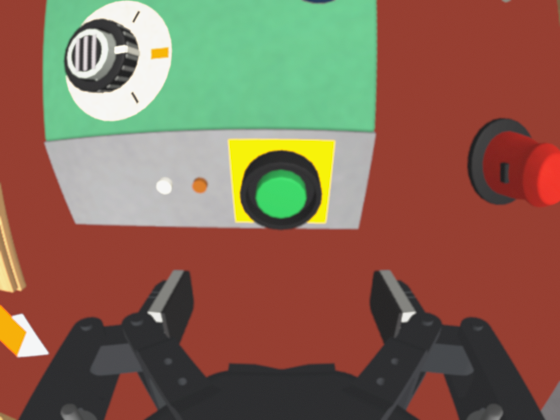

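The button is at (281,193) in the wrist view, inside its black guard. I'll triangulate it over the three views.

Run:
```python
from h import *
import pickle
st=pickle.load(open('w6.pkl','rb'));im=cv2.imread('pics/w6.png');h=cv2.cvtColor(im,cv2.COLOR_BGR2HSV)
k=np.zeros(im.shape[:2],np.uint8);k[145:235,232:330]=255
g=cv2.inRange(h,(55,170,120),(80,255,255))&k
c=max(cv2.findContours(g,0,1)[0],key=cv2.contourArea);e=cv2.fitEllipse(cv2.convexHull(c));print(e)
y,x=np.nonzero(g);print(x.min(),x.max(),y.min(),y.max(),h[y.mean().astype(int),x.mean().astype(int)])
rw=ray('wrist',*e[0],st)
rt=ray('top',319.0,268.0);rs=ray('scene',216.9,215.5)
for z in(.105,.11,.115,.12):print(z,plane('wrist',*e[0],z,st))
for nm,r in(('wt',[rw,rt]),('ws',[rw,rs]),('all',[rw,rt,rs])):
    print(nm,tri(r))
# slope edges: deck/console edge and front edge at button column
for v in(131,228):
    o,d=ray('wrist',370,v,st); print(v,[plane('wrist',u,v,z,st).round(4) for u,z in((300,.12),(300,.0836))])
# size: extent of ellipse in x at given depth
for z in(.10,.11,.12):
    a=plane('wrist',e[0][0]-max(e[1])/2,e[0][1],z,st);b=plane('wrist',e[0][0]+max(e[1])/2,e[0][1],z,st);print(z,np.linalg.norm(a-b))
```

```text
((280.7598876953125, 194.1524658203125), (46.50389862060547, 49.11376953125), 86.21476745605469)
256 305 171 217 [ 68 179 216]
0.105 [ 0.47179265 -0.11294284  0.105     ]
0.11 [ 0.47311846 -0.11297981  0.11      ]
0.115 [ 0.47444428 -0.11301677  0.115     ]
0.12 [ 0.47577009 -0.11305374  0.12      ]
wt [ 0.47296057 -0.1153227   0.11328432]
ws [ 0.47550187 -0.11238253  0.11126068]
all [ 0.47472078 -0.11441423  0.11315583]
131 [array([ 0.5298, -0.1299,  0.12  ]), array([ 0.5274, -0.1318,  0.0836])]
228 [array([ 0.4443, -0.1297,  0.12  ]), array([ 0.4304, -0.1317,  0.0836])]
0.1 0.04555284860284318
0.11 0.0439881924115627
0.12 0.042423536220282235
```

```bash
python3 -m inch '[[[0,0,0,0],[0,0,0,0],[0,0,0,0],[3,20,-1,0],[6,45,-1,0],[9,70,-1,0],[11,90,-1,0],[11,100,-1,0],[11,107,-1,0],[11,107,-1,0]]]' 0 40; python3 rel.py .4665 -.1135 .1135
python3 - <<'E'
from h import *
im=env.read_camera('wrist');cv2.imwrite('pics/w7.png',im)
E
```

```text
clock: 10.85
tcp_pos: [0.4576, -0.1135, 0.1429]
orientation: [-0.006, 0.006, 0.707, -0.707]
wrist_force: [-0.7, 1.1, 0.3]
finger_gap: 0.0002
shift mm [-8.9 29.4 -0.2]
axes x,y,z in world
 [[-1.     0.016  0.001]
 [-0.001  0.    -1.   ]
 [-0.016 -1.    -0.   ]]
tcp [ 0.4576 -0.1135  0.1429] q [-0.414  0.163 -0.372  1.036 -0.     2.744] F [-0.7  1.1  0.3] T [-0.01 -0.01 -0.03] gap 0.0002 t 10.85
```

View pics/w7.png

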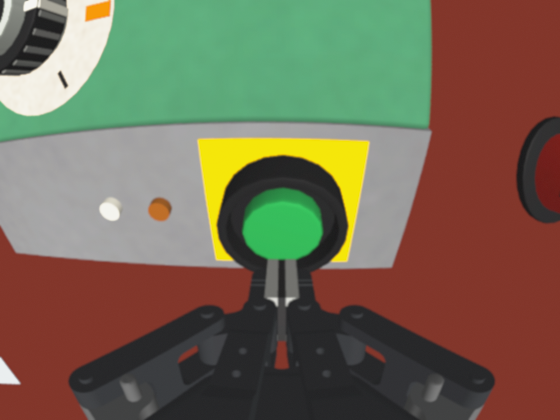

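The closed tip is centred on the button laterally (column 282 against 283). Now I'll advance slowly along the button axis.

```bash
python3 -m inch '[[[-2,6,0,0],[-4,12,0,0],[-6,18,0,0],[-7,22,0,0],[-8,25,0,0],[-8,25,0,0]]]'; for i in 1; do python3 -m inch '[[[-0.3,1,0,0],[-0.7,2,0,0],[-0.7,2,0,0]]]'; python3 rel.py .4665 -.1135 .1135;done
```

```text
clock: 11.5
tcp_pos: [0.4662, -0.114, 0.1185]
orientation: [0.005, -0.006, -0.707, 0.707]
wrist_force: [0.4, -0.4, 5.7]
finger_gap: 0.0001
clock: 11.8
tcp_pos: [0.4668, -0.114, 0.1169]
orientation: [0.005, -0.006, -0.707, 0.707]
wrist_force: [-0.3, -0.3, 6.3]
finger_gap: 0.0
shift mm [ 0.3  3.4 -0.5]
axes x,y,z in world
 [[-1.     0.016 -0.001]
 [ 0.001 -0.001 -1.   ]
 [-0.016 -1.     0.001]]
tcp [ 0.4668 -0.114   0.1169] q [-0.407  0.2   -0.396  0.974  0.     2.751] F [-0.3 -0.3  6.3] T [0.08 0.01 0.03] gap 0.0 t 11.8
```

```bash
python3 -m inch '[[[-0.3,1,0,0],[-0.7,2,0,0],[-0.7,2,0,0]]]';python3 -m inch '[[[-0.3,1,0,0],[-0.7,2,0,0],[-0.7,2,0,0]]]'; python3 rel.py .4665 -.1135 .1135
```

```text
clock: 12.1
tcp_pos: [0.4671, -0.1141, 0.1162]
orientation: [0.005, -0.006, -0.707, 0.707]
wrist_force: [-4.2, 1.1, 15.9]
finger_gap: 0.0001
clock: 12.4
tcp_pos: [0.4673, -0.1141, 0.1158]
orientation: [0.005, -0.006, -0.706, 0.708]
wrist_force: [-10.4, 1.9, 30.2]
finger_gap: -0.0001
shift mm [ 0.8  2.3 -0.6]
axes x,y,z in world
 [[-1.     0.016 -0.001]
 [ 0.001 -0.002 -1.   ]
 [-0.016 -1.     0.002]]
tcp [ 0.4673 -0.1141  0.1158] q [-4.060e-01  2.020e-01 -3.970e-01  9.710e-01 -1.000e-03  2.752e+00] F [-10.4   1.9  30.2] T [0.55 2.   0.01] gap -0.0001 t 12.4
```

Force rose to 32 N earlier than expected, so I'll stop and look before going on.

Run:
```python
from h import *
im=env.read_camera('wrist');cv2.imwrite('pics/w8.png',cv2.resize(im[120:340,180:390],(735,600),interpolation=cv2.INTER_CUBIC)[:600])
s=env.read_camera('scene');cv2.imwrite('pics/s8.png',cv2.resize(s[180:260,170:270],(750,600),interpolation=cv2.INTER_CUBIC))
print(env.get_state()['wrist_force'])
```

```text
[-10.50678065   3.03104942  29.47805699]
```

View pics/w8.png

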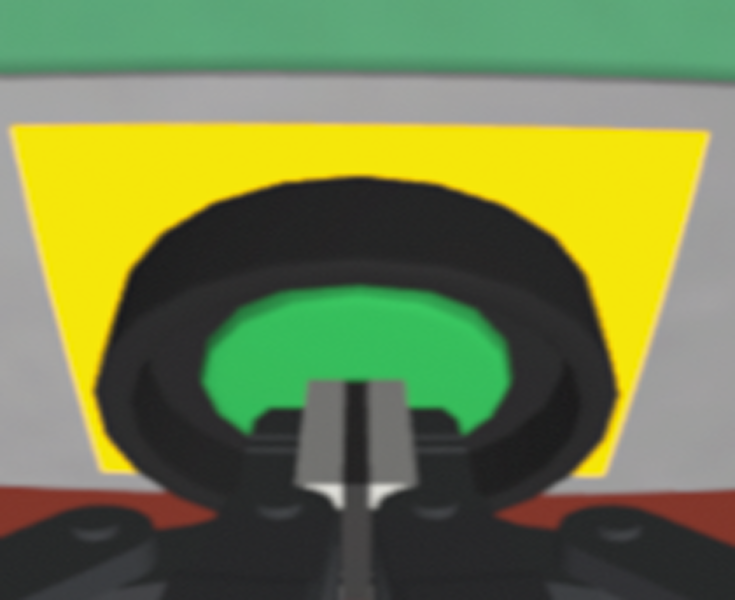

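View pics/s8.png

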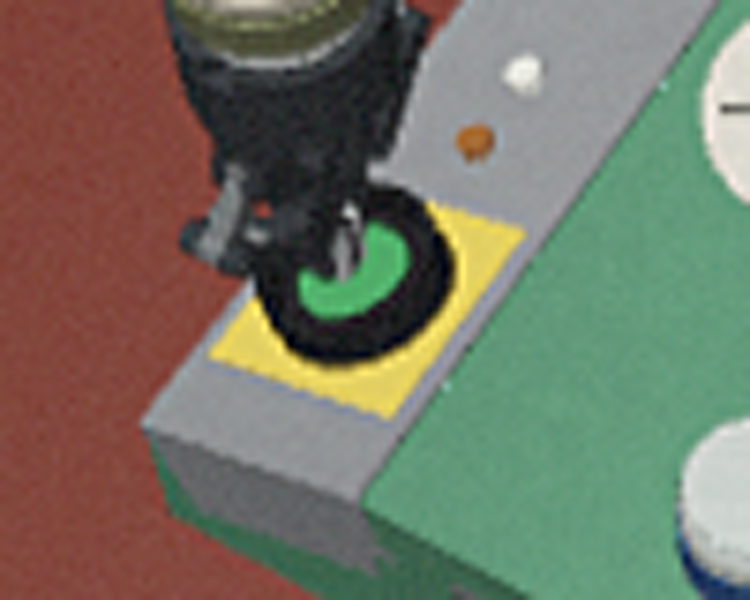

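The finger is on the green face only, and clear of the guard. The green face looks sunken, and the force direction is normal to the console. I'll check the travel by the button's apparent width before (w7) and now (w8).

Run:
```python
from h import *
import pickle
st8=env.get_state();im8=env.read_camera('wrist')
cv2.imwrite('pics/w8full.png',im8)
from copy import deepcopy
st7=deepcopy(st8);st7['tcp_pos']=np.array([.4576,-.1135,.1429])
c=np.array([.4735,-.1135,.112]);n=np.array([-.342,0.009,.94])
for nm,st,im in(('7',st7,cv2.imread('pics/w7.png')),('8',st8,im8)):
    h=cv2.cvtColor(im,cv2.COLOR_BGR2HSV);k=np.zeros(im.shape[:2],np.uint8);k[150:340,225:345]=255
    g=cv2.inRange(h,(55,150,150),(80,255,255))&k
    ws=[(r,np.nonzero(g[r])[0]) for r in range(150,340)]
    r,x=max(((r,x) for r,x in ws if len(x)),key=lambda a:np.ptp(a[1]))
    rows=np.nonzero(g[:,281])[0]
    print(nm,'green width',x.min(),x.max(),'row',r,'col281 rows',rows.min(),rows.max())
    for zc in(.108,.112,.116,.120,.124):
        for tr in(0,.008):
            cc=c.copy();cc[2]=zc;cc=cc-n*tr
            l=proj('wrist',cc+[0,.022,0],st);rr=proj('wrist',cc-[0,.022,0],st);f=proj('wrist',cc+np.array([.94,0,.342])*.022,st)
            print(zc,tr,abs(rr-l)[0].round(1),'row',l[1].round(1),'far',f[1].round(1))
```

```text
7 green width 243 321 row 230 col281 rows 199 258
0.108 0 75.6 row 223.3 far 191.3
0.108 0.008 73.2 row 214.8 far 183.3
0.112 0 77.2 row 225.7 far 193.2
0.112 0.008 74.7 row 216.9 far 184.9
0.116 0 78.8 row 228.2 far 195.1
0.116 0.008 76.2 row 219.2 far 186.6
0.12 0 80.4 row 230.8 far 197.2
0.12 0.008 77.7 row 221.5 far 188.4
0.124 0 82.1 row 233.5 far 199.3
0.124 0.008 79.4 row 223.9 far 190.2
8 green width 239 324 row 255 col281 rows 226 258
0.108 0 85.4 row 258.7 far 225.6
0.108 0.008 82.5 row 248.0 far 215.0
0.112 0 87.3 row 262.2 far 228.6
0.112 0.008 84.3 row 251.1 far 217.6
0.116 0 89.3 row 265.8 far 231.8
0.116 0.008 86.2 row 254.3 far 220.4
0.12 0 91.3 row 269.6 far 235.2
0.12 0.008 88.1 row 257.8 far 223.4
0.124 0 93.5 row 273.6 far 238.7
0.124 0.008 90.1 row 261.3 far 226.4
```

Unpressed, the width and row give a top height of about 0.117–0.119. The present picture fits the same height only with 8 mm of travel, so the button is on its stop at about 32 N. Now I'll back out along the axis and check the spring-back.

```bash
python3 -m inch '[[[0.3,-1,0,0],[1,-3,0,0],[2,-6,0,0],[4,-12,0,0],[7,-20,0,0],[10,-30,0,0],[10,-50,0,0],[10,-80,0,0],[10,-120,0,0],[10,-135,0,0]]]'; python3 -m inch '[[[0,0,0,0],[0,0,0,0]]]'
python3 - <<'E'
from h import *
w=env.read_camera('wrist');t=env.read_camera('top');s=env.read_camera('scene')
cv2.imwrite('pics/w9.png',w);cv2.imwrite('pics/t9.png',t)
cv2.imwrite('pics/s9.png',np.hstack([cv2.resize(s[130:350,130:370],(480,440)),cv2.resize(s[168:218,258:308],(300,440),interpolation=cv2.INTER_CUBIC)]))
h=cv2.cvtColor(w,cv2.COLOR_BGR2HSV);k=np.zeros(w.shape[:2],np.uint8);k[140:240,232:330]=255
c=max(cv2.findContours(cv2.inRange(h,(55,170,120),(80,255,255))&k,0,1)[0],key=cv2.contourArea)
print(cv2.fitEllipse(cv2.convexHull(c)),cv2.absdiff(t,cv2.imread('pics/top0.png'))[:340,:].max(2).__gt__(40).sum())
st=env.get_state();print(st['tcp_pos'],st['wrist_force'],st['clock'])
E
```

```text
clock: 13.55
tcp_pos: [0.4584, -0.1141, 0.2511]
orientation: [0.004, -0.007, -0.706, 0.708]
wrist_force: [-0.2, -0.6, 0.3]
finger_gap: -0.0001
clock: 13.75
tcp_pos: [0.4573, -0.1136, 0.247]
orientation: [0.006, -0.006, -0.707, 0.707]
wrist_force: [0.7, -0.4, 0.5]
finger_gap: -0.0001
((281.88946533203125, 183.29733276367188), (47.512577056884766, 49.747352600097656), 76.06169891357422) 4888
[ 0.45668273 -0.1133332   0.24580921] [ 0.13560104 -0.29652533 -0.64391128] 13.9
```

View pics/w9.png

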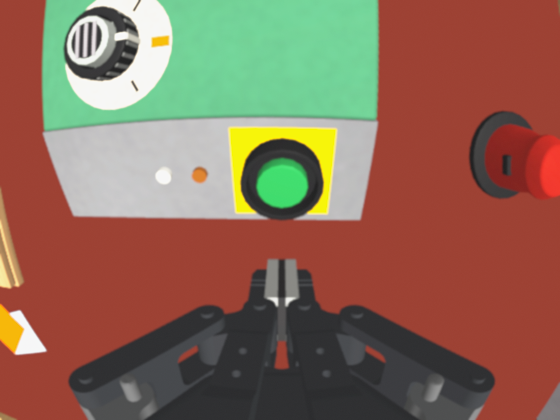

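View pics/s9.png

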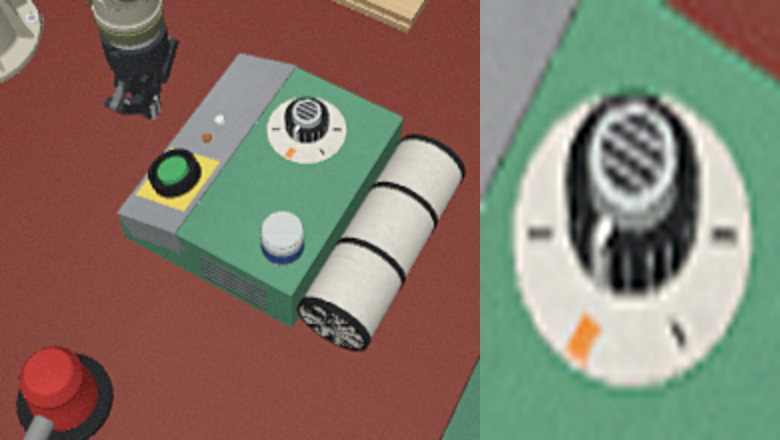

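View pics/t9.png

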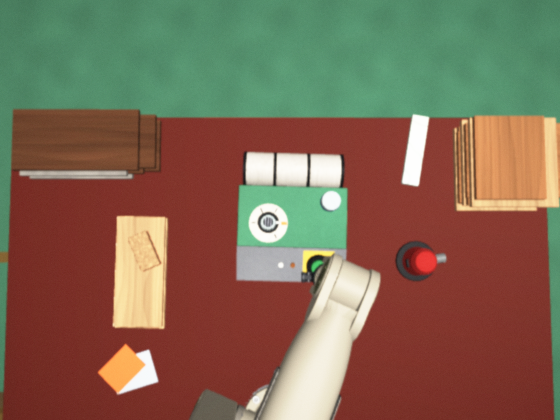

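The button is up again (49.7 px across against 49.1 before). The collar pointer points at the orange mark, and the boards, block, sander and tin are at the same pixels as at the start. The robot is touching nothing, so I'll hand in.

```bash
python3 -c "
from workcell import env
print(env.hand_in(), env.get_state()['clock'])"
```

```text
the job is handed in; nothing more can be done
the job is handed in; nothing more can be done
```

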